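# Tap a drill chuck home in a taper sleeve

## Robot

A 7-joint arm with a two-finger parallel gripper is mounted at the origin on the work surface. World frame = base frame: x ahead of the robot, y to its left, z up, the work surface at z = 0. Lengths are in mm, angles in rad, forces in N, time in s.
With the tool pointing down it reaches from about 400 to 875 mm from the base axis. Payload 4.4 kg.
Tool frame: the origin (TCP) lies midway between the tips of the shut fingers; the grasp point (between the pads) lies 19 mm behind it; x points along the fingers, y is the direction in which the jaws open and shut, and the axes are right-handed (so a half turn about x gives the same grasp; the last joint's range is limited). The gripper opens to 85 mm and grips with 20 to 120 N. Pads are 22 mm wide; open, the fingers measure 114 mm over their backs; the gripper's body (76 mm by 85 mm) begins 54 mm behind the grasp point. The pads swing forward as they close: fully open they stand 13 mm farther back than shut.
Start: joints at [-1.265, 0.628, 0.038, 1.517, -0.027, 0.996, -0.02], TCP at [236.118, 605.612, 231.313] pointing down, gripper open.
Joint ranges: [-3.06, 3.06], [-0.37, 2.12], [-1.25, 1.32], [0.18, 2.47], [-1.1, 4.24], [0.23, 1.98], [-2.94, 2.94]. Speed limits (rad/s): [2.57, 2.57, 3.14, 3.14, 3.14, 3.14, 3.14].

## Interface

Orientations are given as a unit quaternion [w, x, y, z].
In Python, from workcell import * gives the robot as it stands.
- The arm moves only by the tool arm_command, never from a script. Its argument "targets" is a list of rows, each an object with "grip": the gripper command: -1 is shut, 1 is fully open, values between are in proportion; "xyz": the shift along the tool's x, y, z in m, a list of three; "angular": the turn, a rotation vector about the tool's x, y, z in degrees, a list of three. A call has 1 to 10 rows; each row shifts and turns the commanded pose from where the row before left it, along the tool's axes as they then stand; what a row does not reach is not made up. A row lasts 1/8 s, in which the tool goes at most 62.5 mm and 10.7 degrees, less where a joint would pass 70% of its speed; a pose out of reach is approached as far as the arm can. A call with a gripper value outside its range is refused whole. The fingers move at their own pace and stop on an object; "force" is the grip in N (left out, the last holds). Time passes only in rows, so rows that do not move let the fingers close. It gives the time, the measured TCP pose, the force and the opening at its end, in the units of the state.
- read_state(): the state, without advancing time (a new reading comes with each control period).
- snapshot(name): name is "side" or "top"; returns (picture, depth): 480x640x3 uint8, blue, green, red; 480x640 float32, mm along the optical axis (not along the pixel's ray), 0 where there is no reading.
- get_calibration(name): a dict with "intrinsics" (3x3 intrinsics, pixels), "rvec" (rotation vector, rad) and "tvec" (3), from world to camera coordinates, as OpenCV has them. Camera axes: x right, y down, z forward; pixel columns grow to the right and rows downward; lengths in mm; the calibration is good to about 2 mm. A picture is of the moment at which its call begins. get_calibration takes no time and is no camera call.
- job_done(): hands the job in, once; it reports no verdict.
The state is a dict: "t": time; "qpos": joint angles; "joint_vel": joint speeds; "joint_torque": joint torques, N m; "eef_pos": TCP position; "eef_rot": TCP orientation; "wrist_force": force on the tool from outside, world axes, zero at the start; "moment": the same for the moment, N m; "finger_gap": finger opening in mm.
Only numpy, scipy, OpenCV 4.12 (cv2) and the standard library are available. Lean on these libraries where they do the work, as an engineer would, in place of code of your own. Each camera call takes 0.05 s, during which the arm holds its last target. There are 200 camera calls.

## Task

Take the drill chuck out of the wooden block, lower its tapered shank gently into the steel sleeve held in the vice and let go of it there, without pressing it in by hand. Then take the brass drift and tap the chuck's nose with the drift's lower end, firmly (about 25 N) but never harder than 30 N, until the taper is locked. Finally stand the drift upright on the bench again, well clear of the vice, and leave the other things alone.

Things in the scene. Friction and masses are not known exactly. Their poses are not given: they have to be found in the camera images.
- chuck_grip (a point): Drill chuck of bare steel on a tapered shank, 122 mm long, about 0.32 kg, at the start upright, shank down, in the wooden block's hole. Point on its axis, mid-way up the part to grip: a cylinder 36 mm across, from 22 mm below to 16 mm above this point. z along the axis, to the nose.
- chuck_nose (a point): Centre of the flat end of the chuck's nose, the face to tap, 24 mm across; 30 mm above chuck_grip along the axis.
- shank_end (a point): Centre of the lower end of the chuck's shank, 92 mm below chuck_grip. Shank 70 mm long up to the cylinder, 17 mm across at its rounded end, 24 mm across 60 mm up: taper 1 in 8. Once it touches all round, about 20 N on the nose (more or less with friction) locks it, 2 to 5 mm further down, and it stays locked: the force rises some 10 N per mm.
- chuck: The same drill chuck; the origin is the centre of the shank's lower end, z along its axis towards the nose.
- rack: Fixed block of pale wood, 90 x 90 x 72 mm high, with one upright hole 29 mm across in which the chuck's shank hangs; the chuck's cylinder rests on the block's top, so it must be lifted 70 mm to come out. Origin at the centre of the underside, z up.
- vice: Low grey machine vice fixed to the bench: bed 200 x 118 mm, jaws 84 mm wide, tops 72 mm above the bench, x along its length. It grips the split taper sleeve upright in its middle. Origin on the bench under the sleeve.
- sleeve_mouth (a point): Centre of the mouth of the steel sleeve in the vice, 100 mm above the bench, z up; sleeve 45 mm across. Bore 24 mm at the mouth, tapered as the shank, which enters with 3 mm to spare all round and touches all round when its end is 52 to 64 mm below the mouth: sleeves differ. A plug in the bore may hold it up to 10 mm short of that; the plug slides down under 5 N.
- drift_center (a point): Brass drift: plain round bar 28 mm across, 101 mm long, about 0.42 kg, standing upright on the bench at the start. Point at its centre, half-way up (50.5 mm above its lower end); z along its axis, up.
- drift: The same drift; origin at the centre of its lower end, the end to tap with; z along its axis, up.
- oil_bottle_mid (a point): White plastic oil bottle with a black cap, 54 mm across, 130 mm high, standing on the bench: leave alone. Point 65 mm up its axis.
- pipe_offcut_mid (a point): Aluminium pipe offcut, 42 mm across, 100 mm long, lying on the bench: leave alone. Point at its middle, 21 mm up; x along the pipe.
- wrench_mid (a point): Steel wrench lying on the bench beyond the vice: leave alone. Point at its middle.
Not all that is in view belongs to the job. There is more than one size of the drift; the job needs the middle-sized. Leave any green look-alike of the chuck alone.

How it is judged (in metres and radians):
On the way, in this order (a step that is already met when the one before it is completed fails the run):
1. the chuck's shank stands in the sleeve and the gripper has let go of it, the taper not pressed in hard yet (z of shank_end in the frame of sleeve_mouth below -0.04 m and horizontal distance between shank_end and sleeve_mouth below 0.003 m and angle between the z axis of chuck and the z axis of sleeve_mouth, either way round below 0.08 rad and contact force between the fingers and chuck below 0.1 N and contact force between chuck and anything else below 40 N), for 0.2 s.
2. the drift's end presses on the chuck's nose and has driven the shank in until the taper locks (contact force between drift and chuck above 10 N and z of shank_end in the frame of sleeve_mouth below -0.053 m and contact force between chuck and anything else above 32 N and horizontal distance between shank_end and sleeve_mouth below 0.003 m and angle between the z axis of chuck and the z axis of sleeve_mouth, either way round below 0.03 rad), for 0.02 s.
At the end, for the whole second after the job is handed in: The shank stands upright in the sleeve, its end at least 53 mm below the mouth and within 3 mm of its axis, and the taper grips: shank and sleeve press on each other with over 18 N in all. The drift stands upright on the bench, at rest, over 100 mm from the sleeve. Nothing is touched (z of shank_end in the frame of sleeve_mouth below -0.053 m and contact force between chuck and anything else above 18 N and horizontal distance between shank_end and sleeve_mouth below 0.003 m and angle between the z axis of chuck and the z axis of sleeve_mouth, either way round below 0.03 rad and linear speed of each of chuck, drift below 0.02 m/s and angle between drift's own z axis and vertical below 0.15 rad and height (world z) of drift_center between 0.04 and 0.06 m and horizontal distance between drift_center and sleeve_mouth above 0.1 m).
It fails at once if the drift pressed or struck the chuck with more than 33 N (contact force between drift and chuck above 33 N).
It fails at once if the chuck was dropped (moving faster than 0.35 m/s with no finger on it) (contact force between the fingers and chuck below 0.1 N and linear speed of chuck above 0.35 m/s).
It fails at once if the oil bottle, the pipe offcut or the wrench was moved more than 30 mm (distance of any of oil_bottle_mid, pipe_offcut_mid, wrench_mid from where it was at the start of the episode above 0.03 m).
It also fails if it takes over 67 s, if anything falls off the work surface, if the arm or the gripper's body presses on something with over 40 N, if the wrist force passes 120 N, or if a joint passes its speed limit or range.

## Working session

There is one attempt and no reset: what is moved stays moved. The work goes in short steps, Python scripts to look and compute and a tool call to move; the robot and the scene stay as the last step left them, time stands still between calls to the robot, and variables do not carry over. Pictures are saved under pics/ and viewed, about 8 in all and at most 12, crops included, and the job is handed in when it is done.

Besides the shell and the picture viewer there is one more tool, called after "Emit:" as name([rows], argument=value, ...), one row to a line, values as JSON. arm_command: Moves the arm, as the interface text tells. Its arguments: {"type":"object","properties":{"targets":{"type":"array","items":{"type":"object","properties":{"grip":{"type":"number"},"xyz":{"type":"array","items":{"type":"number"}},"angular":{"type":"array","items":{"type":"number"}}}}},"force":{"type":"number"}},"required":["targets"]}

```bash
mkdir -p pics; ls; cat > h.py <<'E'
from workcell import *
import numpy as np, cv2
from scipy.spatial.transform import Rotation as R
def cam(n):
    c=get_calibration(n); K=np.array(c["intrinsics"],float).reshape(3,3)
    return K,R.from_rotvec(np.ravel(c["rvec"])).as_matrix(),np.ravel(c["tvec"])
def pix2w(n,u,v,d):
    K,r,t=cam(n); p=np.linalg.inv(K)@[u,v,1]*d
    return r.T@(p-t)
def ray_z(n,u,v,z):
    K,r,t=cam(n); o=-r.T@t; d=r.T@np.linalg.inv(K)@[u,v,1]
    return o+d*(z-o[2])/d[2]
def proj(n,P):
    K,r,t=cam(n); q=K@(r@np.asarray(P,float)+t); return q[:2]/q[2]
E
python3 - <<'E'
from h import *
print(read_state())
for n in("side","top"):
    p,d=snapshot(n); cv2.imwrite(f"pics/{n}0.png",p); np.save(f"{n}0.npy",d); print(n,cam(n))
E
```

```text
pics
{'t': 0.0, 'qpos': array([-1.26477428,  0.62934332,  0.03840616,  1.5184031 , -0.02702156,
        0.99629935, -0.02000199]), 'joint_vel': array([-4.21080531e-04,  3.11261519e-04, -1.01166488e-04,  9.29499015e-05,
       -1.23550481e-03, -2.03493536e-03, -3.64324973e-04]), 'joint_torque': array([ 4.38646466e-04, -5.63431621e+01,  1.22656748e+00, -1.93458509e+01,
        1.09482018e-02,  1.01734136e-02, -4.72667708e-06]), 'eef_pos': array([235.86772279, 605.00209394, 230.37903319]), 'eef_rot': array([ 0.69479168,  0.13002583,  0.69505376, -0.13136998]), 'wrist_force': array([-0.53148989, -0.43341708, -0.52987418]), 'moment': array([-0.03771745, -0.04603916, -0.05723301]), 'finger_gap': 85.59481264997429}
side (array([[591.28348816,   0.        , 318.72071483],
       [  0.        , 591.28348816, 234.42265893],
       [  0.        ,   0.        ,   1.        ]]), array([[-0.99590333, -0.08978029,  0.01077249],
       [-0.0713328 ,  0.70682655, -0.70378112],
       [ 0.05557139, -0.70166639, -0.7103352 ]]), array([ 556.18013643,  130.57270599, 1155.59259135]))
top (array([[466.37619388,   0.        , 319.75537815],
       [  0.        , 466.37619388, 237.91665648],
       [  0.        ,   0.        ,   1.        ]]), array([[-0.01580633, -0.99986781, -0.00380985],
       [-0.99760137,  0.01602709, -0.06733966],
       [ 0.06739182,  0.00273632, -0.99772283]]), array([  13.20202625,  580.52029124, 1074.74603746]))
```

View pics/top0.png

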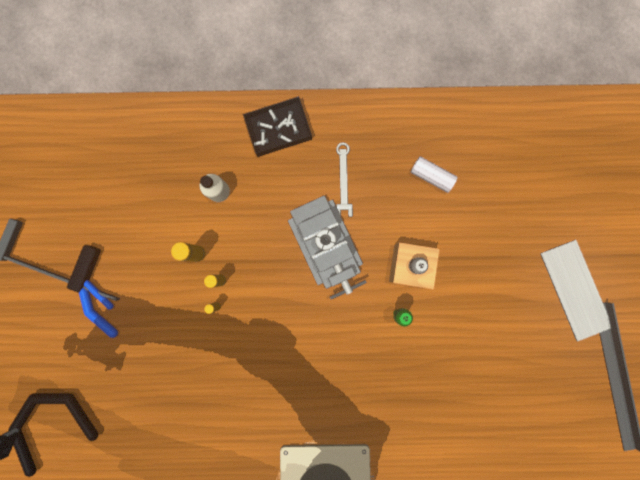

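View pics/side0.png

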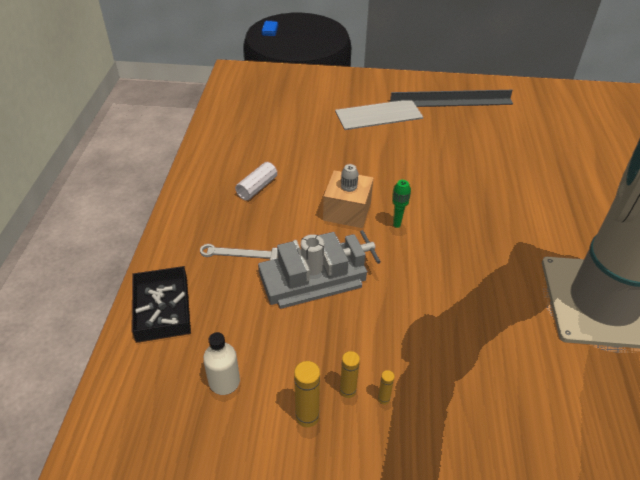

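The top view shows the sleeve at about (326,240), the chuck in the block at (420,266), the green look-alike at (404,318), and three drifts, with the middle-sized one at (210,282). In the side view the sleeve is at (312,243), the chuck nose at (349,168) and the middle drift's top at (350,360). Next I'll enlarge these.

```bash
python3 - <<'E'
from h import *
T=cv2.imread("pics/top0.png");S=cv2.imread("pics/side0.png")
def c(I,u,v,w=25,k=5): return cv2.resize(I[v-w:v+w,u-w:u+w],None,fx=k,fy=k,interpolation=cv2.INTER_CUBIC)
a=np.hstack([c(T,326,240),c(T,420,266),c(T,210,282)]);b=np.hstack([c(S,312,245),c(S,349,180),c(S,350,370)])
cv2.imwrite("pics/crops.png",np.vstack([a,b]))
D=np.load("top0.npy")
for n,u,v in(("slv",335,240),("nose",421,266),("rack",400,255),("drift",210,282),("big",180,252),("small",209,309),("bott",208,183)):
    d=D[v,u]; print(n,d,pix2w("top",u,v,d).round(1))
E
```

```text
slv 1018.09015 [570.5 -29.5  95.2]
nose 986.7615 [ 510.7 -209.6  122.1]
rack 1038.7051 [ 536.1 -174.3   71.9]
drift 1008.3702 [483.5 242.5  99.9]
big 974.3368 [547.8 296.  138.5]
small 1031.1837 [423.5 251.1  73. ]
bott 992.8586 [694.2 239.7 129.6]
```

View pics/crops.png

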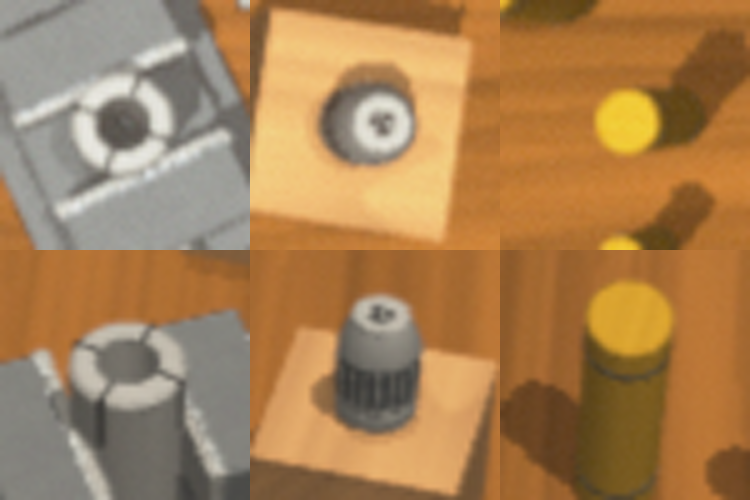

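Crop readings (top / side): sleeve mouth (325.0,239.0) / (312.3,243.0), chuck nose (421.4,264.6) / (350,167.4), drift top (210,281) / (350.4,358.4). The chuck stands upright.

```bash
python3 - <<'E'
from h import *
for n,t,s,z in(("slv",(325,239),(312.3,243),100),("nose",(421.4,264.6),(350,167.4),124),("drift",(210,281),(350.4,358.4),101)):
    print(n,ray_z("top",*t,z).round(1),ray_z("side",*s,z).round(1))
    P=[np.c_[c[1],c[2]] for c in(cam("top"),cam("side"))]; P=[cam(m)[0]@p for m,p in zip(("top","side"),P)]
    X=cv2.triangulatePoints(P[0],P[1],np.float64(t),np.float64(s)); print((X[:3]/X[3]).ravel().round(1))
s=read_state(); q=s['eef_rot']; print(R.from_quat([q[1],q[2],q[3],q[0]]).as_matrix().round(3))
E
```

```text
slv [572.7  -7.6 100. ] [572.2  -4.4 100. ]
[572.6  -7.7  96.6]
nose [ 513.7 -210.1  124. ] [ 512.6 -208.8  124. ]
[ 513.  -210.4  122.7]
drift [485.7 242.2 101. ] [487.  243.8 101. ]
[486.5 242.7  99.3]
[[-0.001  0.363  0.932]
 [-0.002  0.932 -0.363]
 [-1.    -0.002  0.   ]]
```

Emit:
arm_command([
  {"grip": 1,"xyz": [0,-0.041,0.0345]},
  {"grip": 1,"xyz": [0,-0.041,0.0345]},
  {"grip": 1,"xyz": [0,-0.041,0.0345]},
  {"grip": 1,"xyz": [0,-0.041,0.0345]},
  {"grip": 1,"xyz": [0,-0.041,0.0345]},
  {"grip": 1,"xyz": [0,-0.041,0.0345]},
  {"grip": 1,"xyz": [0,-0.041,0.0345]},
  {"grip": 1,"xyz": [0,-0.041,0.0345]},
], force=80)

```text
$.targets[0]: bad value
```

Emit:
arm_command([
  {"grip": 1,"xyz": [0,-0.041,0.0345]},
  {"grip": 1,"xyz": [0,-0.041,0.0345]},
  {"grip": 1,"xyz": [0,-0.041,0.0345]},
  {"grip": 1,"xyz": [0,-0.041,0.0345]},
  {"grip": 1,"xyz": [0,-0.041,0.0345]},
  {"grip": 1,"xyz": [0,-0.041,0.0345]},
  {"grip": 1,"xyz": [0,-0.041,0.0345]},
  {"grip": 1,"xyz": [0,-0.041,0.0345]},
  {"grip": 1,"xyz": [0,0,0]},
])

```text
$.targets[0]: bad value
```

```bash
cat >> h.py <<'E'
def need(tgt):
    s=read_state(); q=s['eef_rot']; M=R.from_quat([q[1],q[2],q[3],q[0]]).as_matrix(); e=np.ravel(s['eef_pos'])
    print('t',round(s['t'],2),'eef',e.round(1),'F',np.round(s['wrist_force'],1),'gap',round(s['finger_gap'],1),'x-axis',M[:,0].round(4),'y-axis',M[:,1].round(3))
    print('tool shift mm',(M.T@(np.array(tgt)-e)).round(1),'upright fix deg (tool)',np.degrees(M.T@np.cross(M[:,0],[0,0,-1])).round(2))
E
python3 -c "
from h import *
need([513.2,-209.5,78])"
```

```text
t 0.1 eef [235.9 605.1 230.5] F [-0.1  0.2 -0.5] gap 85.5 x-axis [-6.0e-04 -1.6e-03 -1.0e+00] y-axis [ 0.363  0.932 -0.002]
tool shift mm [ 153.6 -657.9  554.3] upright fix deg (tool) [-0.   0.   0.1]
```

Emit:
arm_command([
  {"grip": 1,"xyz": [0,-0.041,0.0345],"angular": [0,0,0]},
  {"grip": 1,"xyz": [0,-0.041,0.0345],"angular": [0,0,0]},
  {"grip": 1,"xyz": [0,-0.041,0.0345],"angular": [0,0,0]},
  {"grip": 1,"xyz": [0,-0.041,0.0345],"angular": [0,0,0]},
  {"grip": 1,"xyz": [0,-0.041,0.0345],"angular": [0,0,0]},
  {"grip": 1,"xyz": [0,-0.041,0.0345],"angular": [0,0,0]},
  {"grip": 1,"xyz": [0,-0.041,0.0345],"angular": [0,0,0]},
  {"grip": 1,"xyz": [0,-0.041,0.0345],"angular": [0,0,0]},
], force=80)

```text
t: 1.1
eef_pos: [374.4, 198.0, 231.3]
eef_rot: [0.695, 0.131, 0.695, -0.131]
wrist_force: [0.1, 0.6, 0.0]
finger_gap: 85.5
```

Emit:
arm_command([
  {"grip": 1,"xyz": [0,-0.041,0.0345],"angular": [0,0,0]},
  {"grip": 1,"xyz": [0,-0.041,0.0345],"angular": [0,0,0]},
  {"grip": 1,"xyz": [0,-0.041,0.0345],"angular": [0,0,0]},
  {"grip": 1,"xyz": [0,-0.041,0.0345],"angular": [0,0,0]},
  {"grip": 1,"xyz": [0,-0.041,0.0345],"angular": [0,0,0]},
  {"grip": 1,"xyz": [0,-0.041,0.0345],"angular": [0,0,0]},
  {"grip": 1,"xyz": [0,-0.041,0.0345],"angular": [0,0,0]},
  {"grip": 1,"xyz": [0.02,-0.041,0.0345],"angular": [0,0,0]},
  {"grip": 1,"xyz": [0,0,0],"angular": [0,0,0]},
])

```text
t: 2.22
eef_pos: [511.0, -211.0, 209.5]
eef_rot: [0.694, 0.132, 0.695, -0.134]
wrist_force: [-0.2, 0.8, -0.0]
finger_gap: 85.1
```

```bash
python3 -c "
from h import *
need([513.2,-209.5,78])"
```

```text
t 2.23 eef [ 511.  -211.   209.5] F [-0.2  0.8 -0. ] gap 85.1 x-axis [-0.0026 -0.002  -1.    ] y-axis [ 0.37   0.929 -0.003]
tool shift mm [131.5   2.5   1.7] upright fix deg (tool) [-0.   -0.1   0.16]
```

Emit:
arm_command([
  {"grip": 1,"xyz": [0.035,0.0025,0.0017],"angular": [0,0,0]},
  {"grip": 1,"xyz": [0.035,0,0],"angular": [0,0,0]},
  {"grip": 1,"xyz": [0.03,0,0],"angular": [0,0,0]},
  {"grip": 1,"xyz": [0.02,0,0],"angular": [0,0,0]},
  {"grip": 1,"xyz": [0.011,0,0],"angular": [0,0,0]},
  {"grip": 1,"xyz": [0,0,0],"angular": [0,0,0]},
  {"grip": -1,"xyz": [0,0,0],"angular": [0,0,0]},
  {"grip": -1,"xyz": [0,0,0],"angular": [0,0,0]},
  {"grip": -1,"xyz": [0,0,0],"angular": [0,0,0]},
  {"grip": -1,"xyz": [0,0,0],"angular": [0,0,0]},
], force=80)

```text
t: 3.48
eef_pos: [514.7, -206.4, 81.6]
eef_rot: [0.695, 0.13, 0.694, -0.132]
wrist_force: [-1.7, -3.3, 6.7]
finger_gap: 34.1
```

Emit:
arm_command([
  {"grip": -1,"xyz": [0,0,0],"angular": [0,0,0]},
  {"grip": -1,"xyz": [0,0,0],"angular": [0,0,0]},
  {"grip": -1,"xyz": [0,0,0],"angular": [0,0,0]},
])

```text
t: 3.85
eef_pos: [514.7, -206.3, 81.6]
eef_rot: [0.695, 0.13, 0.694, -0.132]
wrist_force: [-1.9, -2.2, 7.5]
finger_gap: 33.9
```

Emit:
arm_command([
  {"grip": -1,"xyz": [-0.01,0,0],"angular": [0,0,0]},
  {"grip": -1,"xyz": [-0.02,0,0],"angular": [0,0,0]},
  {"grip": -1,"xyz": [-0.03,0,0],"angular": [0,0,0]},
  {"grip": -1,"xyz": [-0.035,0,0],"angular": [0,0,0]},
  {"grip": -1,"xyz": [-0.03,0,0],"angular": [0,0,0]},
  {"grip": -1,"xyz": [-0.01,0,0],"angular": [0,0,0]},
  {"grip": -1,"xyz": [0,0,0],"angular": [0,0,0]},
])

```text
t: 4.72
eef_pos: [514.6, -203.9, 215.4]
eef_rot: [0.695, 0.131, 0.695, -0.13]
wrist_force: [-0.3, -0.8, -3.2]
finger_gap: 33.6
```

```bash
python3 - <<'E'
from h import *
need([572.5,-6,210])
for n in("side","top"):
    p,d=snapshot(n); cv2.imwrite(f"pics/{n}1.png",p); np.save(f"{n}1.npy",d)
    e=read_state()['eef_pos']; u,v=proj(n,e).astype(int); print(n,u,v)
    w=60; c=p[max(v-w,0):v+w,max(u-w,0):u+w]; cv2.imwrite(f"pics/c1{n}.png",cv2.resize(c,(400,400),interpolation=cv2.INTER_CUBIC))
cv2.imwrite("pics/c1.png",np.hstack([cv2.imread("pics/c1side.png"),cv2.imread("pics/c1top.png")]))
E
```

```text
t 4.72 eef [ 514.6 -203.9  215.4] F [-0.3 -0.8 -3.2] gap 33.6 x-axis [ 4.e-04  5.e-04 -1.e+00] y-axis [0.363 0.932 0.001]
tool shift mm [  5.5 205.4 -17.8] upright fix deg (tool) [-0.    0.01 -0.03]
side 351 133
top 428 264
```

View pics/c1.png

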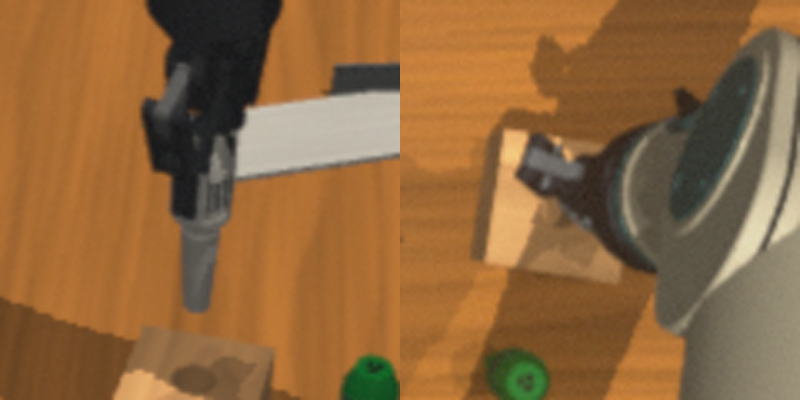

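The side crop shows the chuck held upright with the shank clear of the block. The shank end's centre is at crop (196,303), which is about side pixel (349.5,163.5). The arm hides it in the top view.

```bash
python3 - <<'E'
from h import *
print(proj("side",[514.6,-203.9,135.8]), proj("side",[514.6+1,-203.9,135.8]),proj("side",[514.6,-202.9,135.8]),proj("side",[514.6,-203.9,136.8]))
s=cv2.imread("pics/side1.png")[100:180,310:390]
cv2.imwrite("pics/c2.png",cv2.resize(s,(640,640)[:2],interpolation=cv2.INTER_CUBIC)[:600])
# top depth rack/sleeve edges: sleeve ring centroid by height
for n in("top","side"):
    D=np.load(f"{n}0.npy"); K,r,t=cam(n); v,u=np.mgrid[0:480,0:640]
    X=(np.stack([(u-K[0,2])/K[0,0],(v-K[1,2])/K[1,1],np.ones_like(u)],-1)*D[...,None]-t)@r
    for nm,c,z,rad in(("slv",(572.5,-6),100,35),("nose",(513.2,-209.5),124,20),("drift",(486.3,243),101,25)):
        m=(abs(X[...,2]-z)<7)&(np.hypot(X[...,0]-c[0],X[...,1]-c[1])<rad)&(D>0); p=X[m]
        print(n,nm,m.sum(),p.mean(0).round(1),((p.max(0)+p.min(0))/2).round(1), (p.max(0)-p.min(0)).round(1))
E
```

```text
[349.20611484 164.36457401] [348.72632071 164.33346978] [349.1803485  164.66437012] [349.22889736 163.98582078]
top slv 237 [572.7  -7.1  99.3] [572.9  -7.7  98.8] [43.8 43.6 11.4]
top nose 138 [ 513.3 -207.9  122.7] [ 514.  -209.   123.3] [27.7 28.  12.4]
top drift 135 [487.  242.2 100.3] [487.8 242.2  99.7] [26.  26.9 10.6]
side slv 287 [572.6  -4.5  98.5] [573.1  -5.4  98.6] [42.9 45.4 11.3]
side nose 112 [ 513.2 -205.5  122.1] [ 514.1 -209.3  121.8] [29.5 33.8  9.5]
side drift 235 [487.4 244.5 100. ] [486.9 242.4  99.5] [27.4 29.8  9.3]
```

Emit:
arm_command([
  {"grip": -1,"xyz": [0,0.02,-0.002],"angular": [0,0,0]},
  {"grip": -1,"xyz": [0,0.04,-0.0035],"angular": [0,0,0]},
  {"grip": -1,"xyz": [0,0.05,-0.0045],"angular": [0,0,0]},
  {"grip": -1,"xyz": [0,0.05,-0.0045],"angular": [0,0,0]},
  {"grip": -1,"xyz": [0,0.03,-0.002],"angular": [0,0,0]},
  {"grip": -1,"xyz": [0.008,0.0154,-0.0013],"angular": [0,0,0]},
  {"grip": -1,"xyz": [0.012,0,0],"angular": [0,0,0]},
  {"grip": -1,"xyz": [0,0,0],"angular": [0,0,0]},
  {"grip": -1,"xyz": [0,0,0],"angular": [0,0,0]},
])

```text
t: 5.95
eef_pos: [572.2, -8.5, 195.1]
eef_rot: [0.695, 0.131, 0.695, -0.132]
wrist_force: [0.3, -1.2, -2.2]
finger_gap: 34.3
```

```bash
python3 - <<'E'
from h import *
need([572.7,-6,180])
p,d=snapshot("side"); cv2.imwrite("pics/side2.png",p)
e=read_state()['eef_pos']; print(proj("side",e-[0,0,79.6]),proj("side",[572.7,-6,100]))
cv2.imwrite("pics/c3.png",cv2.resize(p[190:270,270:350],(600,600),interpolation=cv2.INTER_CUBIC))
E
```

```text
t 5.95 eef [572.2  -8.5 195.1] F [ 0.3 -1.2 -2.2] gap 34.3 x-axis [-7.e-04 -9.e-04 -1.e+00] y-axis [ 0.366  0.931 -0.001]
tool shift mm [15.1  2.5 -0.5] upright fix deg (tool) [-0.   -0.02  0.06]
[312.34641912 235.73024077] [312.09458782 242.39090378]
```

View pics/c3.png

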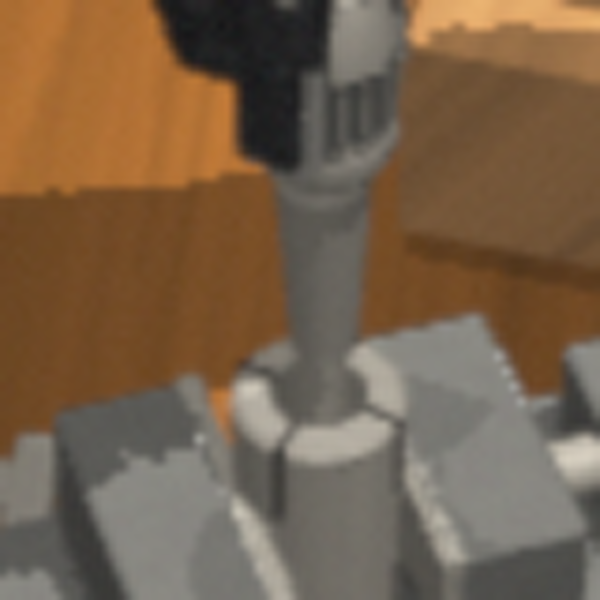

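The crop shows the shank right over the bore, its axis at column 324 against about 320 for the sleeve. That puts it 1 mm too far toward −x, so I'll correct that and lower it, watching the forces.

Emit:
arm_command([
  {"grip": -1,"xyz": [0,0.0027,0],"angular": [0,0,0]},
  {"grip": -1,"xyz": [0.005,0,0],"angular": [0,0,0]},
  {"grip": -1,"xyz": [0.005,0,0],"angular": [0,0,0]},
  {"grip": -1,"xyz": [0.005,0,0],"angular": [0,0,0]},
  {"grip": -1,"xyz": [0.005,0,0],"angular": [0,0,0]},
  {"grip": -1,"xyz": [0,0,0],"angular": [0,0,0]},
])

```text
t: 6.75
eef_pos: [573.2, -4.0, 174.7]
eef_rot: [0.695, 0.131, 0.695, -0.131]
wrist_force: [-0.8, 1.0, -2.5]
finger_gap: 33.8
```

Emit:
arm_command([
  {"grip": -1,"xyz": [0.006,0,0],"angular": [0,0,0]},
  {"grip": -1,"xyz": [0.006,0,0],"angular": [0,0,0]},
  {"grip": -1,"xyz": [0.006,0,0],"angular": [0,0,0]},
  {"grip": -1,"xyz": [0,0,0],"angular": [0,0,0]},
])

```text
t: 7.25
eef_pos: [573.0, -5.1, 156.4]
eef_rot: [0.694, 0.13, 0.695, -0.131]
wrist_force: [-0.7, -4.0, -4.6]
finger_gap: 33.8
```

Emit:
arm_command([
  {"grip": -1,"xyz": [0,-0.0015,0.0005],"angular": [0,0,0]},
  {"grip": -1,"xyz": [0.005,0,0],"angular": [0,0,0]},
  {"grip": -1,"xyz": [0.004,0,0],"angular": [0,0,0]},
  {"grip": -1,"xyz": [0,0,0],"angular": [0,0,0]},
])

```text
t: 7.75
eef_pos: [573.2, -5.8, 147.7]
eef_rot: [0.695, 0.131, 0.695, -0.131]
wrist_force: [-0.2, -2.3, -4.7]
finger_gap: 34.0
```

Emit:
arm_command([
  {"grip": -1,"xyz": [0.002,-0.0012,0.0004],"angular": [0,0,0]},
  {"grip": -1,"xyz": [0.004,0,0],"angular": [0,0,0]},
  {"grip": -1,"xyz": [0.003,0,0],"angular": [0,0,0]},
  {"grip": -1,"xyz": [0,0,0],"angular": [0,0,0]},
])

```text
t: 8.25
eef_pos: [573.3, -6.6, 138.8]
eef_rot: [0.695, 0.131, 0.695, -0.131]
wrist_force: [-0.9, -0.8, -3.2]
finger_gap: 34.0
```

End is about 41 mm below the mouth. I'll go on in small steps until the vertical force rises.

Emit:
arm_command([
  {"grip": -1,"xyz": [0.0025,0,0],"angular": [0,0,0]},
  {"grip": -1,"xyz": [0.0025,0,0],"angular": [0,0,0]},
  {"grip": -1,"xyz": [0,0,0],"angular": [0,0,0]},
])

```text
t: 8.62
eef_pos: [573.4, -6.9, 134.0]
eef_rot: [0.695, 0.131, 0.695, -0.131]
wrist_force: [0.6, -1.1, -4.3]
finger_gap: 33.8
```

Emit:
arm_command([
  {"grip": -1,"xyz": [0.002,0,0],"angular": [0,0,0]},
  {"grip": -1,"xyz": [0.002,0,0],"angular": [0,0,0]},
  {"grip": -1,"xyz": [0,0,0],"angular": [0,0,0]},
])

```text
t: 9.0
eef_pos: [573.5, -7.4, 130.9]
eef_rot: [0.695, 0.131, 0.695, -0.131]
wrist_force: [-2.9, -4.0, 4.0]
finger_gap: 34.1
```

Emit:
arm_command([
  {"grip": -1,"xyz": [0,-0.0008,-0.0003],"angular": [0,0,0]},
  {"grip": -1,"xyz": [0,0,0],"angular": [0,0,0]},
])

```text
t: 9.25
eef_pos: [573.4, -7.5, 130.7]
eef_rot: [0.695, 0.131, 0.695, -0.131]
wrist_force: [-0.8, -3.1, 6.2]
finger_gap: 34.3
```

Emit:
arm_command([
  {"grip": -0.1,"xyz": [0,0,0],"angular": [0,0,0]},
  {"grip": 0.1,"xyz": [0,0,0],"angular": [0,0,0]},
  {"grip": 0.6,"xyz": [0,0,0],"angular": [0,0,0]},
  {"grip": 0.6,"xyz": [0,0,0],"angular": [0,0,0]},
  {"grip": 0.6,"xyz": [0,0,0],"angular": [0,0,0]},
  {"grip": 0.6,"xyz": [0,0,0],"angular": [0,0,0]},
])

```text
t: 10.0
eef_pos: [572.9, -7.5, 130.3]
eef_rot: [0.695, 0.131, 0.695, -0.131]
wrist_force: [0.2, -0.3, -0.1]
finger_gap: 68.8
```

Emit:
arm_command([
  {"grip": 0.6,"xyz": [-0.02,0,0],"angular": [0,0,0]},
  {"grip": 0.6,"xyz": [-0.045,0,0],"angular": [0,0,0]},
  {"grip": 0.6,"xyz": [-0.045,0,0],"angular": [0,0,0]},
  {"grip": 0.6,"xyz": [0,0.02,-0.017],"angular": [0,0,0]},
  {"grip": 0.6,"xyz": [0,0.037,-0.031],"angular": [0,0,0]},
  {"grip": 0.6,"xyz": [0,0.037,-0.031],"angular": [0,0,0]},
  {"grip": 0.6,"xyz": [0,0.037,-0.031],"angular": [0,0,0]},
  {"grip": 0.6,"xyz": [0,0.037,-0.031],"angular": [0,0,0]},
  {"grip": 0.6,"xyz": [0,0.034,-0.03],"angular": [0,0,0]},
])

```text
t: 11.12
eef_pos: [486.3, 244.5, 240.4]
eef_rot: [0.695, 0.131, 0.695, -0.13]
wrist_force: [-0.1, 0.2, 0.4]
finger_gap: 68.4
```

Emit:
arm_command([
  {"grip": 0.6,"xyz": [0,0,0],"angular": [-9.5,0,0]},
  {"grip": 0.6,"xyz": [0,0,0],"angular": [-9.5,0,0]},
  {"grip": 0.6,"xyz": [0,0,0],"angular": [-9.5,0,0]},
  {"grip": 0.6,"xyz": [0,0,0],"angular": [-9.5,0,0]},
  {"grip": 0.6,"xyz": [0,0,0],"angular": [0,0,0]},
])

```text
t: 11.75
eef_pos: [487.0, 242.6, 240.3]
eef_rot: [0.7, -0.102, 0.7, 0.102]
wrist_force: [-0.7, 0.3, 0.1]
finger_gap: 68.4
```

```bash
python3 - <<'E'
from h import *
need([486.7,243,46])
p,d=snapshot("side"); cv2.imwrite("pics/side3.png",p)
q,d=snapshot("top")
cv2.imwrite("pics/c4.png",np.hstack([cv2.resize(p[200:280,270:350],(400,400),interpolation=cv2.INTER_CUBIC),cv2.resize(q[220:300,285:365],(400,400),interpolation=cv2.INTER_CUBIC)]))
E
```

```text
t 11.75 eef [487.  242.6 240.3] F [-0.7  0.3  0.1] gap 68.4 x-axis [-2.e-04  3.e-04 -1.e+00] y-axis [-0.285  0.958  0.   ]
tool shift mm [ 1.943e+02  4.000e-01 -1.000e-01] upright fix deg (tool) [ 0.   -0.   -0.02]
```

View pics/c4.png

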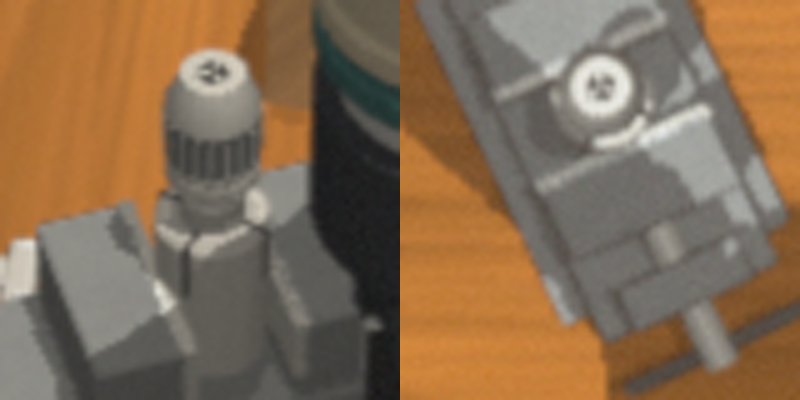

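The chuck stands upright in the sleeve with the gripper off it: nose at top pixel (324.6,237.0) and side pixel (312.0,213.6). Next I'll grasp the drift.

Emit:
arm_command([
  {"grip": 0.6,"xyz": [0.03,0,0],"angular": [0,0,0]},
  {"grip": 0.6,"xyz": [0.05,0,0],"angular": [0,0,0]},
  {"grip": 0.6,"xyz": [0.05,0,0],"angular": [0,0,0]},
  {"grip": 0.6,"xyz": [0.04,0,0],"angular": [0,0,0]},
  {"grip": 0.6,"xyz": [0.024,0,0],"angular": [0,0,0]},
  {"grip": 0.6,"xyz": [0,0,0],"angular": [0,0,0]},
  {"grip": 0,"xyz": [0,0,0],"angular": [0,0,0]},
  {"grip": -1,"xyz": [0,0,0],"angular": [0,0,0]},
  {"grip": -1,"xyz": [0,0,0],"angular": [0,0,0]},
  {"grip": -1,"xyz": [0,0,0],"angular": [0,0,0]},
], force=110)

```text
t: 13.1
eef_pos: [488.0, 242.9, 47.9]
eef_rot: [0.701, -0.102, 0.699, 0.103]
wrist_force: [-0.5, -1.2, 4.9]
finger_gap: 26.0
```

Emit:
arm_command([
  {"grip": -1,"xyz": [0,0,0],"angular": [0,0,0]},
  {"grip": -1,"xyz": [0,0,0],"angular": [0,0,0]},
  {"grip": -1,"xyz": [0,0,0],"angular": [0,0,0]},
])

```text
t: 13.48
eef_pos: [488.0, 242.9, 47.9]
eef_rot: [0.701, -0.102, 0.699, 0.103]
wrist_force: [0.3, -1.1, 4.8]
finger_gap: 26.4
```

```bash
python3 - <<'E'
from h import *
for z in(171,173,175): print(ray_z("top",324.6,237,z).round(1),ray_z("side",312,213.6,z).round(1))
need([572.5,-6,240])
E
```

```text
[572.1  -6.3 171. ] [573.5 -10.1 171. ]
[572.   -6.3 173. ] [573.3  -7.9 173. ]
[571.9  -6.3 175. ] [573.1  -5.8 175. ]
t 13.47 eef [488.  242.9  47.9] F [ 0.3 -1.1  4.8] gap 26.4 x-axis [ 2.4e-03  9.0e-04 -1.0e+00] y-axis [-0.287  0.958  0.   ]
tool shift mm [-192.1 -262.6   10.1] upright fix deg (tool) [-0.    0.15 -0.01]
```

Emit:
arm_command([
  {"grip": -1,"xyz": [-0.015,0,0],"angular": [0,0,0]},
  {"grip": -1,"xyz": [-0.04,0,0],"angular": [0,0,0]},
  {"grip": -1,"xyz": [-0.05,0,0],"angular": [0,0,0]},
  {"grip": -1,"xyz": [-0.05,0,0],"angular": [0,0,0]},
  {"grip": -1,"xyz": [-0.04,0,0],"angular": [0,0,0]},
  {"grip": -1,"xyz": [-0.01,0,0],"angular": [0,0,0]},
  {"grip": -1,"xyz": [0,0,0],"angular": [0,0,0]},
])

```text
t: 14.35
eef_pos: [486.3, 242.5, 251.0]
eef_rot: [0.699, -0.103, 0.7, 0.103]
wrist_force: [0.1, -0.6, -6.1]
finger_gap: 25.7
```

Emit:
arm_command([
  {"grip": -1,"xyz": [0,-0.025,0.001],"angular": [0,0,0]},
  {"grip": -1,"xyz": [0,-0.045,0.0015],"angular": [0,0,0]},
  {"grip": -1,"xyz": [0,-0.05,0.002],"angular": [0,0,0]},
  {"grip": -1,"xyz": [0,-0.05,0.002],"angular": [0,0,0]},
  {"grip": -1,"xyz": [0,-0.05,0.002],"angular": [0,0,0]},
  {"grip": -1,"xyz": [0,-0.03,0.001],"angular": [0,0,0]},
  {"grip": -1,"xyz": [0,-0.0125,0.0005],"angular": [0,0,0]},
  {"grip": -1,"xyz": [0,0,0],"angular": [0,0,0]},
  {"grip": -1,"xyz": [0,0,0],"angular": [0,0,0]},
])

```text
t: 15.48
eef_pos: [571.2, -3.3, 250.7]
eef_rot: [0.699, -0.103, 0.7, 0.104]
wrist_force: [-0.4, 0.5, -4.9]
finger_gap: 25.8
```

```bash
python3 - <<'E'
from h import *
need([572.7,-6.8,224])
p,d=snapshot("side"); cv2.imwrite("pics/c5.png",cv2.resize(p[150:250,260:360],(500,500),interpolation=cv2.INTER_CUBIC))
E
```

```text
t 15.47 eef [571.2  -3.3 250.7] F [-0.4  0.5 -4.9] gap 25.8 x-axis [-0.0017  0.0015 -1.    ] y-axis [-0.29   0.957  0.002]
tool shift mm [26.7 -3.8  0.5] upright fix deg (tool) [ 0.   -0.07 -0.11]
```

View pics/c5.png

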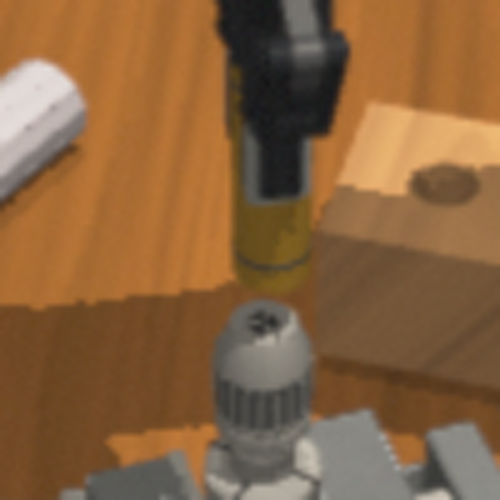

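The drift's lower end is centred at crop column 273 and the nose at 264, so the drift has to go about 3 mm toward +x, and it is 25 to 30 mm above the nose. I'll correct that and approach.

Emit:
arm_command([
  {"grip": -1,"xyz": [0,-0.0041,0.0014],"angular": [0,0,0]},
  {"grip": -1,"xyz": [0.008,0,0],"angular": [0,0,0]},
  {"grip": -1,"xyz": [0.008,0,0],"angular": [0,0,0]},
  {"grip": -1,"xyz": [0.003,0,0],"angular": [0,0,0]},
  {"grip": -1,"xyz": [0,0,0],"angular": [0,0,0]},
])

```text
t: 16.15
eef_pos: [574.2, -9.3, 231.8]
eef_rot: [0.699, -0.103, 0.7, 0.103]
wrist_force: [1.0, -0.4, -5.4]
finger_gap: 25.8
```

Emit:
arm_command([
  {"grip": -1,"xyz": [0.0015,0,0],"angular": [0,0,0]},
  {"grip": -1,"xyz": [0.0015,0,0],"angular": [0,0,0]},
  {"grip": -1,"xyz": [0.001,0,0],"angular": [0,0,0]},
  {"grip": -1,"xyz": [0.001,0,0],"angular": [0,0,0]},
  {"grip": -1,"xyz": [0,0,0],"angular": [0,0,0]},
])

```text
t: 16.77
eef_pos: [574.4, -9.3, 227.2]
eef_rot: [0.7, -0.103, 0.7, 0.103]
wrist_force: [-0.1, -0.8, -4.9]
finger_gap: 26.1
```

Emit:
arm_command([
  {"grip": -1,"xyz": [0.001,0.002,0.0002],"angular": [0,0,0]},
  {"grip": -1,"xyz": [0.001,0,0],"angular": [0,0,0]},
  {"grip": -1,"xyz": [0.001,0,0],"angular": [0,0,0]},
  {"grip": -1,"xyz": [0,0,0],"angular": [0,0,0]},
])

```text
t: 17.27
eef_pos: [574.0, -7.3, 224.2]
eef_rot: [0.7, -0.103, 0.7, 0.103]
wrist_force: [-0.3, -0.2, -4.4]
finger_gap: 25.9
```

Emit:
arm_command([
  {"grip": -1,"xyz": [0.001,0,0],"angular": [0,0,0]},
  {"grip": -1,"xyz": [0.001,0,0],"angular": [0,0,0]},
  {"grip": -1,"xyz": [0,0,0],"angular": [0,0,0]},
])

```text
t: 17.65
eef_pos: [574.0, -7.4, 222.2]
eef_rot: [0.7, -0.103, 0.7, 0.103]
wrist_force: [-0.4, 0.2, -5.7]
finger_gap: 25.7
```

Emit:
arm_command([
  {"grip": -1,"xyz": [0.001,0,0],"angular": [0,0,0]},
  {"grip": -1,"xyz": [0.001,0,0],"angular": [0,0,0]},
  {"grip": -1,"xyz": [0,0,0],"angular": [0,0,0]},
])

```text
t: 18.02
eef_pos: [574.2, -7.4, 220.5]
eef_rot: [0.7, -0.103, 0.699, 0.103]
wrist_force: [0.2, -0.6, -4.0]
finger_gap: 25.7
```

Emit:
arm_command([
  {"grip": -1,"xyz": [0.001,0,0],"angular": [0,0,0]},
  {"grip": -1,"xyz": [0.001,0,0],"angular": [0,0,0]},
  {"grip": -1,"xyz": [0,0,0],"angular": [0,0,0]},
])

```text
t: 18.4
eef_pos: [574.2, -7.5, 218.3]
eef_rot: [0.7, -0.103, 0.7, 0.103]
wrist_force: [-0.2, -1.2, -2.5]
finger_gap: 25.9
```

Emit:
arm_command([
  {"grip": -1,"xyz": [0.001,0,0],"angular": [0,0,0]},
  {"grip": -1,"xyz": [0.0005,0,0],"angular": [0,0,0]},
  {"grip": -1,"xyz": [0,0,0],"angular": [0,0,0]},
])

```text
t: 18.77
eef_pos: [574.2, -7.5, 217.0]
eef_rot: [0.7, -0.103, 0.7, 0.103]
wrist_force: [0.0, -1.8, -1.1]
finger_gap: 25.9
```

Emit:
arm_command([
  {"grip": -1,"xyz": [0.001,0,0],"angular": [0,0,0]},
  {"grip": -1,"xyz": [0.001,0,0],"angular": [0,0,0]},
  {"grip": -1,"xyz": [0,0,0],"angular": [0,0,0]},
])

```text
t: 19.15
eef_pos: [574.4, -7.6, 215.3]
eef_rot: [0.7, -0.103, 0.699, 0.102]
wrist_force: [-0.8, -1.8, 4.5]
finger_gap: 25.7
```

Emit:
arm_command([
  {"grip": -1,"xyz": [0.0005,0,0],"angular": [0,0,0]},
  {"grip": -1,"xyz": [0.0005,0,0],"angular": [0,0,0]},
  {"grip": -1,"xyz": [0,0,0],"angular": [0,0,0]},
])

```text
t: 19.52
eef_pos: [574.6, -7.7, 214.8]
eef_rot: [0.7, -0.103, 0.699, 0.102]
wrist_force: [-0.7, -2.8, 7.9]
finger_gap: 26.0
```

Emit:
arm_command([
  {"grip": -1,"xyz": [0.0007,0,0],"angular": [0,0,0]},
  {"grip": -1,"xyz": [0.0005,0,0],"angular": [0,0,0]},
  {"grip": -1,"xyz": [0,0,0],"angular": [0,0,0]},
])

```text
t: 19.9
eef_pos: [574.7, -7.7, 214.2]
eef_rot: [0.7, -0.103, 0.699, 0.102]
wrist_force: [-2.3, -2.5, 11.4]
finger_gap: 25.5
```

Emit:
arm_command([
  {"grip": -1,"xyz": [0.0006,0,0],"angular": [0,0,0]},
  {"grip": -1,"xyz": [0.0006,0,0],"angular": [0,0,0]},
  {"grip": -1,"xyz": [0,0,0],"angular": [0,0,0]},
])

```text
t: 20.27
eef_pos: [574.9, -7.7, 213.7]
eef_rot: [0.701, -0.103, 0.699, 0.102]
wrist_force: [-2.7, -2.6, 16.7]
finger_gap: 26.0
```

Emit:
arm_command([
  {"grip": -1,"xyz": [0.0007,0,0],"angular": [0,0,0]},
  {"grip": -1,"xyz": [0,0,0],"angular": [0,0,0]},
  {"grip": -1,"xyz": [0,0,0],"angular": [0,0,0]},
])

```text
t: 20.65
eef_pos: [575.0, -7.8, 213.5]
eef_rot: [0.701, -0.103, 0.699, 0.102]
wrist_force: [-4.4, -2.0, 20.0]
finger_gap: 25.9
```

Emit:
arm_command([
  {"grip": -1,"xyz": [0.0004,0,0],"angular": [0,0,0]},
  {"grip": -1,"xyz": [0,0,0],"angular": [0,0,0]},
  {"grip": -1,"xyz": [0,0,0],"angular": [0,0,0]},
])

```text
t: 21.02
eef_pos: [575.1, -7.8, 213.4]
eef_rot: [0.701, -0.103, 0.698, 0.102]
wrist_force: [-3.5, -2.1, 21.1]
finger_gap: 25.7
```

About 26 N is held, and the last steps hardly moved the chuck. I'll lift off and look.

Emit:
arm_command([
  {"grip": -1,"xyz": [-0.002,0,0],"angular": [0,0,0]},
  {"grip": -1,"xyz": [-0.004,0,0],"angular": [0,0,0]},
  {"grip": -1,"xyz": [-0.01,0,0],"angular": [0,0,0]},
  {"grip": -1,"xyz": [-0.025,0,0],"angular": [0,0,0]},
  {"grip": -1,"xyz": [0,0,0],"angular": [0,0,0]},
  {"grip": -1,"xyz": [0,0,0],"angular": [0,0,0]},
])

```text
t: 21.78
eef_pos: [573.4, -7.0, 250.4]
eef_rot: [0.699, -0.103, 0.7, 0.103]
wrist_force: [-0.6, 0.6, -5.5]
finger_gap: 25.6
```

```bash
python3 - <<'E'
from h import *
need([486.7,243,252])
p,d=snapshot("side"); cv2.imwrite("pics/side4.png",p); cv2.imwrite("pics/c6.png",cv2.resize(p[130:260,250:380],(600,600),interpolation=cv2.INTER_CUBIC))
E
```

```text
t 21.77 eef [573.4  -7.  250.4] F [-0.6  0.6 -5.5] gap 25.6 x-axis [-1.7e-03  3.0e-04 -1.0e+00] y-axis [-0.288  0.958  0.001]
tool shift mm [ -1.4 264.4 -11.1] upright fix deg (tool) [ 0.   -0.09 -0.04]
```

View pics/c6.png

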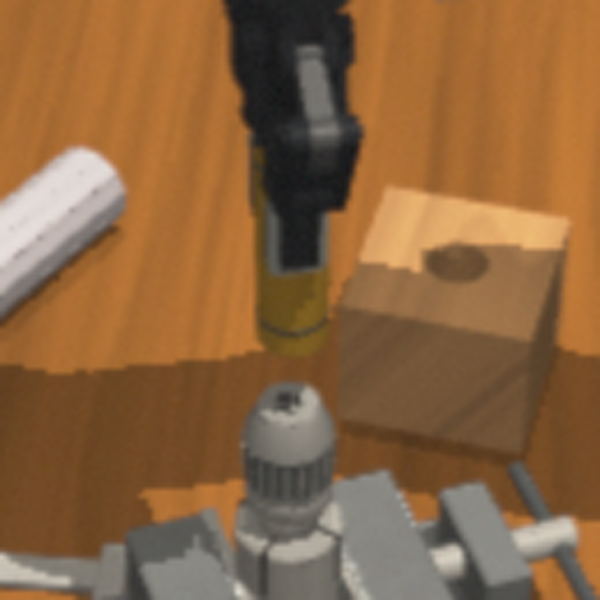

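The nose has gone down about 3 px (some 8 mm, so the end is about 56 mm below the mouth). The chuck is upright and the drift hangs straight. I'll put the drift back on its spot.

Emit:
arm_command([
  {"grip": -1,"xyz": [0,0.025,-0.001],"angular": [0,0,0]},
  {"grip": -1,"xyz": [0,0.045,-0.002],"angular": [0,0,0]},
  {"grip": -1,"xyz": [0,0.05,-0.002],"angular": [0,0,0]},
  {"grip": -1,"xyz": [0,0.05,-0.002],"angular": [0,0,0]},
  {"grip": -1,"xyz": [0,0.05,-0.002],"angular": [0,0,0]},
  {"grip": -1,"xyz": [0,0.03,-0.001],"angular": [0,0,0]},
  {"grip": -1,"xyz": [0,0.0145,-0.001],"angular": [0,0,0]},
  {"grip": -1,"xyz": [0,0,0],"angular": [0,0,0]},
])

```text
t: 22.82
eef_pos: [487.1, 243.0, 250.7]
eef_rot: [0.699, -0.103, 0.7, 0.103]
wrist_force: [0.4, -1.2, -5.6]
finger_gap: 25.8
```

Emit:
arm_command([
  {"grip": -1,"xyz": [0.02,0,0],"angular": [0,0,0]},
  {"grip": -1,"xyz": [0.04,0,0],"angular": [0,0,0]},
  {"grip": -1,"xyz": [0.05,0,0],"angular": [0,0,0]},
  {"grip": -1,"xyz": [0.04,0,0],"angular": [0,0,0]},
  {"grip": -1,"xyz": [0.025,0,0],"angular": [0,0,0]},
  {"grip": -1,"xyz": [0.01,0,0],"angular": [0,0,0]},
  {"grip": -1,"xyz": [0.006,0,0],"angular": [0,0,0]},
  {"grip": -1,"xyz": [0,0,0],"angular": [0,0,0]},
])

```text
t: 23.82
eef_pos: [488.2, 242.6, 60.8]
eef_rot: [0.7, -0.102, 0.699, 0.102]
wrist_force: [0.4, 0.3, -4.9]
finger_gap: 26.1
```

```bash
python3 -c "
from h import *
need([486.7,243,48])"
```

```text
t 23.82 eef [488.2 242.6  60.8] F [ 0.4  0.3 -4.9] gap 26.1 x-axis [ 1.e-03  2.e-04 -1.e+00] y-axis [-0.287  0.958 -0.   ]
tool shift mm [12.8  0.8 -1.4] upright fix deg (tool) [-0.    0.06  0.  ]
```

Emit:
arm_command([
  {"grip": -1,"xyz": [0.005,0,0],"angular": [0,0,0]},
  {"grip": -1,"xyz": [0.003,0,0],"angular": [0,0,0]},
  {"grip": -1,"xyz": [0.002,0,0],"angular": [0,0,0]},
  {"grip": -1,"xyz": [0,0,0],"angular": [0,0,0]},
])

```text
t: 24.32
eef_pos: [487.4, 242.9, 50.2]
eef_rot: [0.7, -0.103, 0.7, 0.103]
wrist_force: [0.6, -0.0, -6.2]
finger_gap: 25.7
```

Emit:
arm_command([
  {"grip": -1,"xyz": [0.001,0,0],"angular": [0,0,0]},
  {"grip": -1,"xyz": [0.001,0,0],"angular": [0,0,0]},
  {"grip": -1,"xyz": [0,0,0],"angular": [0,0,0]},
])

```text
t: 24.7
eef_pos: [487.5, 242.8, 48.2]
eef_rot: [0.7, -0.103, 0.7, 0.103]
wrist_force: [-0.2, 0.3, -4.8]
finger_gap: 26.1
```

Emit:
arm_command([
  {"grip": -1,"xyz": [0.001,0,0],"angular": [0,0,0]},
  {"grip": -1,"xyz": [0.001,0,0],"angular": [0,0,0]},
  {"grip": -1,"xyz": [0,0,0],"angular": [0,0,0]},
])

```text
t: 25.08
eef_pos: [487.8, 242.9, 47.9]
eef_rot: [0.7, -0.103, 0.699, 0.103]
wrist_force: [-3.6, -2.3, 9.8]
finger_gap: 25.5
```

The drift is on the bench. Ease off slightly, open, and rise.

Emit:
arm_command([
  {"grip": -1,"xyz": [-0.001,0,0],"angular": [0,0,0]},
  {"grip": -1,"xyz": [0,0,0],"angular": [0,0,0]},
  {"grip": -0.2,"xyz": [0,0,0],"angular": [0,0,0]},
  {"grip": 0,"xyz": [0,0,0],"angular": [0,0,0]},
  {"grip": 0.6,"xyz": [0,0,0],"angular": [0,0,0]},
  {"grip": 0.6,"xyz": [0,0,0],"angular": [0,0,0]},
  {"grip": 0.6,"xyz": [0,0,0],"angular": [0,0,0]},
  {"grip": 0.6,"xyz": [0,0,0],"angular": [0,0,0]},
])

```text
t: 26.08
eef_pos: [487.5, 242.9, 47.3]
eef_rot: [0.7, -0.103, 0.7, 0.103]
wrist_force: [0.4, -0.3, 0.0]
finger_gap: 68.2
```

Emit:
arm_command([
  {"grip": 0.6,"xyz": [-0.02,0,0],"angular": [0,0,0]},
  {"grip": 0.6,"xyz": [-0.04,0,0],"angular": [0,0,0]},
  {"grip": 0.6,"xyz": [-0.05,0,0],"angular": [0,0,0]},
  {"grip": 0.6,"xyz": [-0.05,0,0],"angular": [0,0,0]},
  {"grip": 0.6,"xyz": [-0.04,0,0],"angular": [0,0,0]},
  {"grip": 0.6,"xyz": [0,0.05,0],"angular": [0,0,0]},
  {"grip": 0.6,"xyz": [0,0.05,0],"angular": [0,0,0]},
  {"grip": 0.6,"xyz": [0,0.05,0],"angular": [0,0,0]},
  {"grip": 0.6,"xyz": [0,0,0],"angular": [0,0,0]},
])

```text
t: 27.2
eef_pos: [441.3, 391.7, 247.1]
eef_rot: [0.699, -0.104, 0.7, 0.107]
wrist_force: [0.5, -1.0, -0.2]
finger_gap: 68.4
```

```bash
python3 - <<'E'
from h import *
need([0,0,0])
for n in("top","side"):
    q,D=snapshot(n); cv2.imwrite(f"pics/{n}5.png",q)
    K,r,t=cam(n); v,u=np.mgrid[0:480,0:640]
    X=(np.stack([(u-K[0,2])/K[0,0],(v-K[1,2])/K[1,1],np.ones_like(u)],-1)*D[...,None]-t)@r
    for nm,c,z,rad in(("nose",(572.5,-7),160,16),("drift",(487,243),101,25)):
        m=(abs(X[...,2]-z)<14)&(np.hypot(X[...,0]-c[0],X[...,1]-c[1])<rad)&(D>0); p=X[m]
        if len(p): print(n,nm,len(p),p.mean(0).round(1),np.percentile(p[:,2],95).round(1))
p=cv2.imread("pics/side5.png"); cv2.imwrite("pics/c7.png",cv2.resize(p[190:430,200:480],(700,600)))
E
```

```text
t 27.2 eef [441.3 391.7 247.1] F [ 0.5 -1.  -0.2] gap 68.4 x-axis [-0.0016  0.0031 -1.    ] y-axis [-0.295  0.956  0.003]
tool shift mm [ 246.6 -245.  -537.1] upright fix deg (tool) [-0.   -0.04 -0.2 ]
top nose 189 [572.   -7.  162.7] 167.6
top drift 147 [486.7 241.5  99.8] 103.8
side nose 209 [572.1  -2.  161.7] 167.2
side drift 284 [487.  246.2  98.4] 102.5
```

View pics/c7.png

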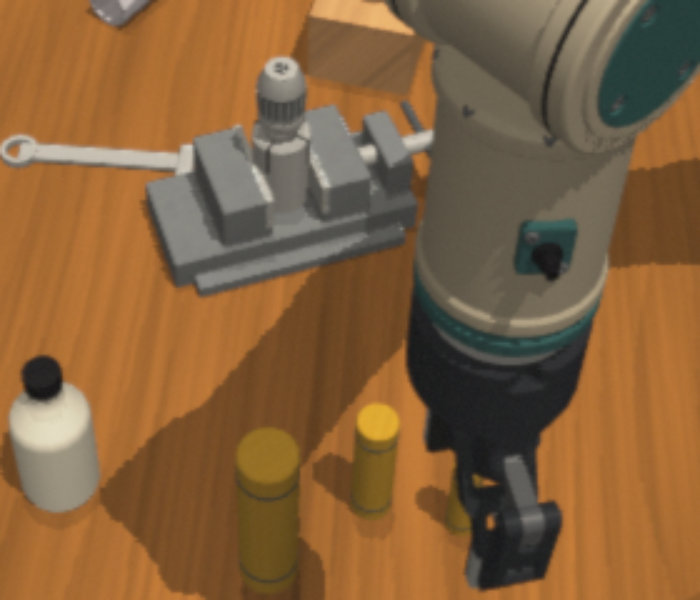

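The final crop shows the chuck upright in the sleeve at (280,100), the drift upright at (376,460), and the bottle and wrench in place. Handing in.

```bash
python3 -c "
from h import *
print(job_done())"
```

```text
the job is handed in; nothing more can be done
None
```

The job was handed in at about 27 s of the 67 s allowed, and every check I made looked right. There was no verdict, and I did not measure the locked taper's grip directly.

- **Chuck:** I took it out of the block and lowered it into the sleeve until the vertical force first rose, by about 8 to 10 N. I let go with the end about 49 mm below the mouth.
- **Tapping:** I pressed the nose with the middle-sized drift in small steps up to about 26 N. The force rose some 9 N per mm over the last 2 mm.
- **Drift:** I stood it back on its old spot, about 260 mm from the sleeve.

**Last checks:**
- **Chuck depth:** it stands upright with the nose near z = 165 mm, which puts the shank end about 56 mm below the mouth.
- **Surroundings:** the drift stands upright with its top near z = 100 mm. The bottle and wrench look unmoved, and the pipe was only partly in the last picture. The gripper is clear and reads no force.
- **Disagreement:** the two cameras differ by 3 to 5 mm in y, for both the chuck nose and the drift. I relied on the wrist force when centring the shank in the sleeve.

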